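# Stir new polishing beads through the pot

### The arm

A 6-joint arm with a two-finger parallel gripper is mounted at the origin on the work surface. World frame = base frame: x ahead of the robot, y to its left, z up, the work surface at z = 0. Lengths are in m, angles in rad, forces in N, time in s.
With the tool pointing down it reaches from about 0.3 to 0.775 m from the base axis. Payload 14.6 kg.
Tool frame: the origin (TCP) lies midway between the tips of the shut fingers; the grasp point (between the pads) lies 19 mm behind it; z points along the fingers, y is the line along which they close (so a half turn about z gives the same grasp; the last joint's range is limited). The gripper opens to 94 mm and grips with 3 to 60 N. Pads are 16 mm wide; open, the fingers measure 119 mm over their backs; the gripper's body (75 mm by 177 mm) begins 78 mm behind the grasp point.
Start: joints at [1.124, 0.3, 1.521, -0, 1.321, -0.067], TCP at [0.204, 0.511, 0.205] pointing down, gripper open.
Joint ranges: [-3.03, 3.03], [-0.79, 2.21], [0.23, 2.52], [-1.04, 4.18], [0, 3.07], [-2.55, 2.55]. Speed limits (rad/s): [2.22, 2.22, 2.57, 3.14, 3.14, 3.14].

### API

Orientations are given as [roll, pitch, yaw] about the fixed x, y, z axes, in that order (R = Rz(yaw) Ry(pitch) Rx(roll)).
In Python, from bench import * gives the robot as it stands.
- The arm moves only by the tool step_arm, never from a script. Its arguments are lists of equal length, an entry for each row: "jaw": the finger opening in m, from 0 to 0.094; "slide": the shift along the tool's x, y, z in m, a list of three; "spin": the turn about the tool's z in degrees. In form: {"jaw": [jaw, ...], "slide": [[tx, ty, tz], ...], "spin": [spin, ...]}. A call has exactly 8 rows; each row is the pose to reach, as a shift and turn from the pose commanded when the call began, along the tool's axes at that moment; what a row does not reach only later rows make up. A row lasts 1/10 s, in which the tool goes at most 50 mm and 8.59 degrees, less where a joint would pass 70% of its speed; a pose out of reach is approached as far as the arm can. A call with a gripper value outside its range is refused whole. The fingers move at their own pace and stop on an object; "newtons" is the grip in N (left out, the last holds). Time passes only in rows, so rows that repeat a pose let the fingers close, or fill a call up. It gives the time, the measured TCP pose, the force, the opening and the grip force at its end, in the units of the state.
- get_obs(): the state, without advancing time (a new reading comes with each control period).
- grab_frame(name): name is "scene" or "top" or "wrist"; returns a dict with "color" (420x560x3 uint8, blue, green, red), "mtx" (3x3 intrinsics, pixels), "camera_from_world" (4x4, takes a point from world to camera coordinates); the wrist camera has in their place "T_tool_cam" (4x4, takes a point from camera to tool coordinates, whose origin is the TCP and whose axes are the flange's). Camera axes: x right, y down, z forward; pixel columns grow to the right and rows downward; lengths in m; the calibration is good to about 2 mm. A picture is of the moment at which its call begins: read the wrist's pose just before it. There is no depth.
- close_job(): hands the job in; it is judged then, once.
Trained networks look in a picture, given as the dict that the camera call returned (one of the last four; its "shot" number tells which), for a name from the list of things; names that differ only in an ending like _2 or _b are one class to them, and where a whole thing is asked for, a point or a joint stands for the part that bears it (a point fixed in the world has none). Each returns a list of dicts, best first, with "p" (0 to 1); they miss things now and then, are a little off and sometimes report something else, mostly with a low value. They report only what shows in the picture. A call takes as long as a camera call. They do not tell look-alikes from the thing itself.
- cut_out(picture, thing): "pixels" (420x560 bool, what is visible of it) and "rect" ([centre column, centre row, width, height] in pixels, round what is visible of it).
The state is a dict: "t": time; "joint_pos": joint angles; "dq": joint speeds; "tau": joint torques, N m; "ee_pos": TCP position; "tcp_rot": TCP orientation; "force": force on the tool from outside, world axes, zero at the start; "torque": the same for the moment, N m; "opening": opening from 0.0 (shut) to 1.0 (fully open); "gripper_force": force on a finger pad.
Only numpy, scipy, OpenCV 4.12 (cv2) and the standard library are available. Lean on these libraries where they do the work, as an engineer would, in place of code of your own. Each camera call takes 0.05 s, during which the arm holds its last target. There are 200 camera calls.

### The job

Three new orange polishing beads lie in a clump in the steel pot: take the yellow-handled rod from its white stand and, with its tip down close to the pot's floor, stir in wide circles, starting at the side of the pot farthest from the robot and going anticlockwise as seen from above (far side, robot's left, near side, robot's right) for at least two full turns back to the far side. Keep stirring until the orange beads are no longer in one clump, with at least a bead's width of clear space between some two of them (other beads may lie in it). Then hang the rod upright in its stand again, fully down on its collar, with every bead still in the pot, the pot still standing in the middle of its pad and the other things on the bench left alone; touch the beads only with the rod.

Things in the scene. Friction and masses are not known exactly. Their poses are not given: they have to be found in the camera images.
- pad: Fixed round black rubber pad on the bench, 150 mm across, 4 mm thick; the pot stands on its middle. Origin: centre of its underside, on the bench. Its axes are the world's: +x away from the robot (the far side), +y to the robot's left. It does not move during the run.
- pot: Loose round steel pot, 0.7 kg, open at the top: 124 mm outside diameter, 60 mm high, straight walls 3 mm thick (inside radius 59 mm), flat floor 5 mm thick. Origin: centre of its underside, which is on top of the pad (4 mm above the bench), so that its inner floor is 9 mm and its rim 64 mm above the bench. Any yaw.
- stand: Fixed white plastic stand for the rod: an upright round tube on a 76 mm wide base disc; tube 40 mm outside, 28 mm inside, its top edge 90 mm above the bench. Origin: centre of the underside, on the bench, on the tube's axis.
- rod: Loose stirring rod, 0.1 kg, 146 mm long. Bottom up: steel rod 14 mm thick, rounded tip (0 to 80 mm); yellow round collar 44 mm wide (80 to 86 mm); yellow square handle 20 x 20 mm (86 to 146 mm). Origin: the tip; z runs up to the handle, x and y are square to its flat sides. It starts upright in the stand, collar on the tube's top edge, tip 10 mm above the bench.
- rod_grip (a point): Point on the rod's axis in its square handle, 120 mm above the tip: a good place to grip, across two flat sides.
- orange1: Orange hard polishing bead, a ball 22 mm across, 12 g, loose on the pot's floor. Origin: its centre. The nine beads lie in one layer; the three orange ones start side by side in one clump.
- orange2: Orange hard polishing bead, a ball 22 mm across, 12 g, loose on the pot's floor. Origin: its centre.
- orange3: Orange hard polishing bead, a ball 22 mm across, 12 g, loose on the pot's floor. Origin: its centre.
- grey1: Off-white hard polishing bead, a ball 22 mm across, 12 g, loose on the pot's floor. Origin: its centre.
- grey2: Off-white hard polishing bead, a ball 22 mm across, 12 g, loose on the pot's floor. Origin: its centre.
- grey3: Off-white hard polishing bead, a ball 22 mm across, 12 g, loose on the pot's floor. Origin: its centre.
- grey4: Off-white hard polishing bead, a ball 22 mm across, 12 g, loose on the pot's floor. Origin: its centre.
- grey5: Off-white hard polishing bead, a ball 22 mm across, 12 g, loose on the pot's floor. Origin: its centre.
- grey6: Off-white hard polishing bead, a ball 22 mm across, 12 g, loose on the pot's floor. Origin: its centre.
- board: Bystander: loose black circuit board, 62 x 46 x 4 mm, lying flat between the pot and the stand. Origin: centre of its underside. To be left alone.
- housing: Bystander: loose black open-topped plastic housing, 80 x 80 x 48 mm, beyond the work area. Origin: centre of its underside. To be left alone.
- screwdriver: Bystander: loose screwdriver, 170 mm long, lying at the robot's left. Origin: middle of its underside. To be left alone.
Not all that is in view belongs to the job. Several things have the shape of the stand; the one meant has the colours described above.

How it is judged:
By the outcome, as a careful person would: the job done as asked, in the order asked, and still so for the second after the job is handed in, with the robot touching nothing.
It also fails if it takes over 54 s, if anything falls off the work surface, if the arm or the gripper's body presses on something with over 40 N, if the wrist force passes 120 N, or if a joint passes its speed limit or range.

## Working session

There is one attempt and no reset: what is moved stays moved. The work goes in short steps, Python scripts to look and compute and a tool call to move; the robot and the scene stay as the last step left them, time stands still between calls to the robot, and variables do not carry over. Pictures are saved under pics/ and viewed, at most 10 in all, crops included, and the job is handed in when it is done.

Besides the shell and the picture viewer there is one more tool, called after "Call:" in YAML: its name, and indented under it one key for each argument. step_arm: Moves the arm, as the interface text tells. Its arguments: {"type":"object","properties":{"jaw":{"type":"array"},"slide":{"type":"array"},"spin":{"type":"array"},"newtons":{"type":"number"}},"required":["jaw","slide","spin"]}

```bash
mkdir -p pics; ls; python3 - <<'E'
from bench import *
import cv2,numpy as np
o=get_obs();print({k:np.round(v,3).tolist() for k,v in o.items()})
a=grab_frame("top");b=grab_frame("scene")
cv2.imwrite("pics/top.png",a["color"]);cv2.imwrite("pics/scene.png",b["color"])
for n in("top","scene"):
  f=a if n=="top" else b
  print(n,f["mtx"].tolist(),np.round(f["camera_from_world"],4).tolist())
for th in["pot","stand","rod","pad"]:
  print(th,[(round(d["p"],2),np.round(d["rect"]).tolist()) for d in cut_out(a,th)][:4])
E
```

```text
pics
{'t': 0.0, 'joint_pos': [1.124, 0.3, 1.522, -0.0, 1.321, -0.067], 'dq': [-0.0, -0.001, -0.0, -0.0, -0.003, -0.001], 'tau': [-0.003, -53.181, -35.272, 0.071, 0.024, -0.0], 'ee_pos': [0.204, 0.511, 0.205], 'tcp_rot': [-3.14, -0.0, 2.762], 'force': [-0.815, -0.49, -0.011], 'torque': [-0.036, 0.043, 0.026], 'gripper_force': 0.0, 'opening': 1.003}
top [[490.5016932048676, 0.0, 280.693652023721], [0.0, 490.5016932048676, 206.11195058636275], [0.0, 0.0, 1.0]] [[-0.0227, -0.9997, -0.0008, 0.0539], [-0.9979, 0.0227, -0.0611, 0.6069], [0.0611, -0.0006, -0.9981, 1.0563], [0.0, 0.0, 0.0, 1.0]]
scene [[385.64442439201576, 0.0, 272.70480031453656], [0.0, 385.64442439201576, 208.9759429081485], [0.0, 0.0, 1.0]] [[0.4523, 0.8919, -0.0001, -0.3255], [0.5174, -0.2625, -0.8145, -0.2045], [-0.7264, 0.3683, -0.5802, 1.288], [0.0, 0.0, 0.0, 1.0]]
pot [(0.56, [212.0, 268.0, 60.0, 63.0])]
stand [(0.75, [435.0, 230.0, 41.0, 38.0])]
rod [(0.83, [390.0, 210.0, 22.0, 20.0])]
pad [(0.84, [215.0, 267.0, 66.0, 68.0]), (0.6, [302.0, 215.0, 24.0, 33.0])]
```

View pics/top.png

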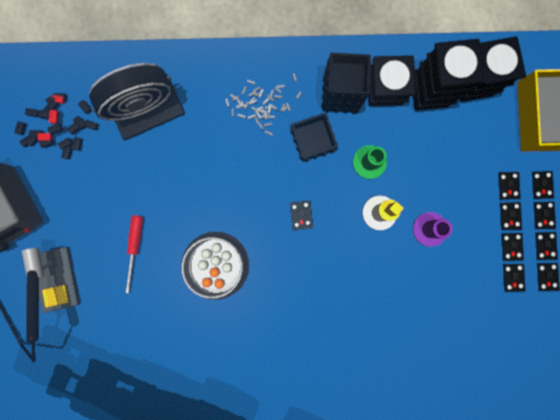

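View pics/scene.png

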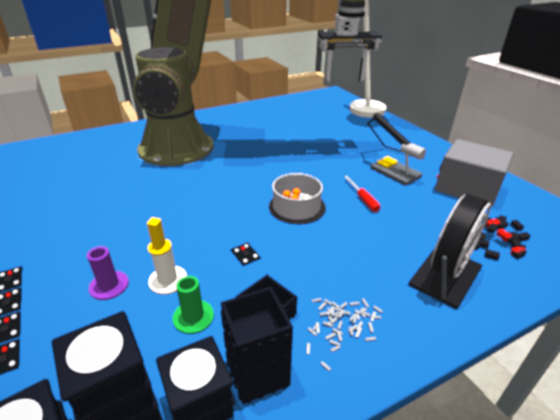

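The top view has +x up. The pot is at about (214,265) with the orange beads on its near side (208–219, 272–284). The white stand with the yellow rod is at about (381,212)–(390,210), with a green and a purple decoy beside it. Next I'll fit silhouettes.

```bash
cat > h.py <<'E'
from bench import *
import cv2,numpy as np
from scipy.optimize import minimize
def proj(f,P):
    T=f["camera_from_world"];q=np.asarray(P)@T[:3,:3].T+T[:3,3];q=q@f["mtx"].T
    return q[:,:2]/q[:,2:]
def unproj(f,uv,z):
    T=f["camera_from_world"];R=T[:3,:3];c=-R.T@T[:3,3]
    d=R.T@np.linalg.inv(f["mtx"])@np.r_[uv,1.];return (c+d*(z-c[2])/d[2])[:2]
A=np.linspace(0,2*np.pi,72)
def disc(r,z0,z1):return np.array([[r*np.cos(a),r*np.sin(a),z] for z in(z0,z1) for a in A])
def box(h,z0,z1):return np.array([[a,b,z] for a in(-h,h) for b in(-h,h) for z in(z0,z1)])
def sil(f,pieces,x):
    m=np.zeros((1680,2240),np.uint8);c,s=np.cos(x[2]),np.sin(x[2])
    for P in pieces:
        Q=P@np.array([[c,-s,0],[s,c,0],[0,0,1]]).T+[x[0],x[1],0]
        h=cv2.convexHull(((proj(f,Q)+.5)*4*16-8).astype(np.int32));cv2.fillPoly(m,[h],255,shift=4)
    return cv2.resize(m,(560,420),interpolation=cv2.INTER_AREA)/255.
def fit(fs,ms,pieces,x0,yaw=True):
    def cost(x):
        x=list(x)+[0]*(3-len(x));return sum(np.abs(sil(f,pieces,x)-m).sum()/m.sum() for f,m in zip(fs,ms))
    best=None
    for y in(np.radians(range(0,90,15)) if yaw else [0]):
        s=np.array([[0,0,0],[.006,0,0],[0,.006,0],[0,0,.2]]) if yaw else np.array([[0,0],[.008,0],[0,.008]])
        p=np.r_[x0,y] if yaw else np.array(x0)
        r=minimize(cost,p,method="Nelder-Mead",options=dict(initial_simplex=p+s,xatol=1e-4,fatol=1e-4,maxfev=150))
        if best is None or r.fun<best.fun:best=r
    return best
E
cat > m.py <<'E'
from h import *
a=grab_frame("top");b=grab_frame("scene")
def reg(m,c,r):
    k=np.zeros_like(m,np.uint8);cv2.circle(k,c,r,1,-1);return (m&(k>0)).astype(float)
hs=[cv2.cvtColor(f["color"],cv2.COLOR_BGR2HSV) for f in(a,b)]
yel=[(h[...,0]>18)&(h[...,0]<36)&(h[...,1]>130)&(h[...,2]>80) for h in hs]
ym=[reg(yel[0],(390,210),25),reg(yel[1],(157,235),32)]
x0=unproj(a,(381,212),0.);print("stand guess",x0,[m.sum() for m in ym])
rod=[disc(.022,.09,.096),box(.01,.096,.156)]
for fs,ms in(((a,b),ym),((a,),ym[:1]),((b,),ym[1:])):
    r=fit(fs,ms,rod,x0);print("rod",r.x[:2].round(4),np.degrees(r.x[2]).round(1),round(r.fun,3))
blue=[(h[...,0]>95)&(h[...,0]<125)&(h[...,1]>120) for h in hs]
# stand base: white in top
w=(hs[0][...,1]<90)&(hs[0][...,2]>120)
st=np.maximum(reg(w,(384,211),28),ym[0])
r=fit((a,),(st,),[disc(.038,0,.006),disc(.02,0,.09)]+rod,x0,False);print("stand",r.x.round(4),round(r.fun,3))
x0=unproj(a,(214,265),.03)
dark=[~q|(h[...,2]<60) for q,h in zip(blue,hs)]
pm=[reg(dark[0],(214,266),45),reg(dark[1],(298,199),45)]
pot=[disc(.075,0,.004),disc(.062,.004,.064)]
for fs,ms in(((a,b),pm),((a,),pm[:1]),((b,),pm[1:])):
    r=fit(fs,ms,pot,x0,False);print("pot",r.x.round(4),round(r.fun,3))
og=(hs[0][...,0]<16)&(hs[0][...,1]>150)&(hs[0][...,2]>120)
n,l,s,c=cv2.connectedComponentsWithStats(reg(og,(214,266),32).astype(np.uint8))
for i in range(1,n):print("or",s[i,4],c[i].round(1),unproj(a,c[i],.02).round(3))
# overlay
big=cv2.resize(a["color"][180:310,170:420],None,fx=3.2,fy=3.2,interpolation=cv2.INTER_CUBIC)
for z,rr in((.004,.075),(.064,.062),(.064,.059),(.009,.059)):
    q=proj(a,disc(rr,z,z)+[r.x[0],r.x[1],0]);cv2.polylines(big,[((q-[170,180]+.5)*3.2).astype(int)],True,(0,255,0),1)
cv2.imwrite("pics/ov.png",big)
E
python3 m.py
```

```text
stand guess [ 0.59092595 -0.18295954] [np.float64(353.0), np.float64(531.0)]
rod [ 0.5908 -0.1789] 79.0 0.331
rod [ 0.5911 -0.1802] 52.4 0.14
rod [ 0.5881 -0.178 ] 80.7 0.15
stand [ 0.5901 -0.1789] 0.179
pot [0.4799 0.19  ] 0.127
pot [0.4809 0.1898] 0.035
pot [0.4752 0.1936] 0.042
or 46 [213.9 272. ] [0.468 0.188]
or 48 [206.2 282. ] [0.447 0.205]
or 52 [218.7 283.3] [0.443 0.178]
```

```bash
cat >> h.py <<'E'
def rows(p0,yaw,targets,yaws=None):
    """world waypoints -> tool slides (mm), printed"""
    c,s=np.cos(yaw),np.sin(yaw)
    for i,p in enumerate(targets):
        d=np.array(p)-p0;print(np.round([d[0]*c+d[1]*s,d[0]*s-d[1]*c,-d[2]],4).tolist())
E
python3 - <<'E'
from h import *
o=get_obs();p=np.array(o["ee_pos"]);g=np.array([.59,-.179,.26])
print(p,o["tcp_rot"],g-p)
rows(p,o["tcp_rot"][2],[p+(g-p)*k/2 for k in (1,2)])
E
```

```text
[0.20387646 0.51076113 0.20536786] [-3.14139837e+00 -4.80693187e-05  2.76178936e+00] [ 0.38612354 -0.68976113  0.05463214]
[-0.3072, -0.2487, -0.0273]
[-0.6143, -0.4975, -0.0546]
```

View pics/ov.png

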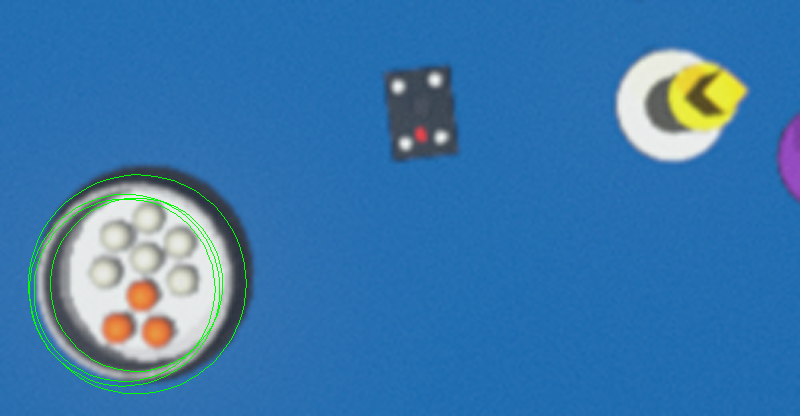

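The overlay shows the scene-only pot fit is off because of shadow; the top fit (0.481, 0.190) is the one I'll use. The handle looks diagonal, with a corner pointing right at (745,92). I'll move above the rod now.

Call:
step_arm:
  jaw: [0.094,0.094,0.094,0.094,0.094,0.094,0.094,0.094]
  slide:
    - [-0.039,-0.031,-0.0035]
    - [-0.077,-0.062,-0.007]
    - [-0.115,-0.093,-0.01]
    - [-0.154,-0.124,-0.014]
    - [-0.192,-0.155,-0.017]
    - [-0.23,-0.187,-0.02]
    - [-0.269,-0.218,-0.024]
    - [-0.307,-0.249,-0.027]
  spin: [0,0,0,0,0,0,0,0]

```text
t: 1.2
ee_pos: [0.3973, 0.1638, 0.2329]
tcp_rot: [3.141, 0.001, 2.762]
force: [0.8, -0.1, -0.7]
opening: 1.004
gripper_force: 0.0
```

Call:
step_arm:
  jaw: [0.094,0.094,0.094,0.094,0.094,0.094,0.094,0.094]
  slide:
    - [-0.039,-0.031,-0.0035]
    - [-0.077,-0.062,-0.007]
    - [-0.115,-0.093,-0.01]
    - [-0.154,-0.124,-0.014]
    - [-0.192,-0.155,-0.017]
    - [-0.23,-0.187,-0.02]
    - [-0.269,-0.218,-0.024]
    - [-0.307,-0.249,-0.027]
  spin: [8,16,24,32,40,48,56,64]

```text
t: 2.0
ee_pos: [0.5902, -0.1814, 0.2597]
tcp_rot: [3.141, 0.0, 1.639]
force: [0.6, 1.1, 0.1]
opening: 0.999
gripper_force: 0.0
```

Call:
step_arm:
  jaw: [0.094,0.094,0.094,0.094,0.094,0.094,0.094,0.094]
  slide:
    - [0,0,0]
    - [0,0,0]
    - [0,0,0]
    - [0,0,0]
    - [0,0,0]
    - [0,0,0]
    - [0,0,0]
    - [0,0,0]
  spin: [8,16,24,32,40,42,42,42]

```text
t: 2.8
ee_pos: [0.5895, -0.1793, 0.2594]
tcp_rot: [-3.141, 0.0, 0.913]
force: [-0.6, -0.3, -0.2]
opening: 1.0
gripper_force: 0.0
```

```bash
cat > w.py <<'E'
from h import *
import sys
from scipy.spatial.transform import Rotation as Ro
o=get_obs();p=np.array(o["ee_pos"]);print(o["t"],p.round(4),np.degrees(o["tcp_rot"]).round(2),np.round(o["joint_pos"],2))
f=grab_frame("wrist");T=np.eye(4);T[:3,:3]=Ro.from_euler("xyz",o["tcp_rot"]).as_matrix();T[:3,3]=p
f["camera_from_world"]=np.linalg.inv(T@np.asarray(f["T_tool_cam"]))
h=cv2.cvtColor(f["color"],cv2.COLOR_BGR2HSV)
y=((h[...,0]>18)&(h[...,0]<36)&(h[...,1]>130)&(h[...,2]>60)).astype(np.uint8)
n,l,s,c=cv2.connectedComponentsWithStats(y);i=1+s[1:,4].argmax();m=(l==i).astype(float);print(s[i],f["mtx"].round(1).tolist(),np.round(f["T_tool_cam"],3).tolist())
m=cv2.morphologyEx(m,cv2.MORPH_CLOSE,np.ones((25,25)))
rod=[disc(.022,.09,.096),box(.01,.096,.156)]
r=fit((f,),(m,),rod,(.59,-.179));print("rod",r.x[:2].round(4),np.degrees(r.x[2]).round(1),round(r.fun,3))
im=f["color"].copy()
c,s=np.cos(r.x[2]),np.sin(r.x[2]);R=np.array([[c,-s,0],[s,c,0],[0,0,1]])
for P in(disc(.022,.096,.096),box(.01,.156,.156)[[0,2,6,4]]):
    cv2.polylines(im,[proj(f,P@R.T+[r.x[0],r.x[1],0]).astype(int)],True,(255,0,255),1)
cv2.imwrite(sys.argv[1],im)
E
python3 w.py pics/w1.png
```

```text
2.8 [ 0.5895 -0.1793  0.2594] [-179.99    0.     52.32] [-0.35  0.42  1.24  0.    1.49  0.3 ]
[ 251  386  309   16 2631] [[349.4, 0.0, 281.4], [0.0, 349.4, 212.3], [0.0, 0.0, 1.0]] [[-0.001, -0.973, -0.233, 0.066], [1.0, -0.001, 0.001, 0.001], [-0.001, -0.233, 0.973, -0.18], [0.0, 0.0, 0.0, 1.0]]
rod [ 0.6054 -0.165 ] -12.9 1.545
```

View pics/w1.png

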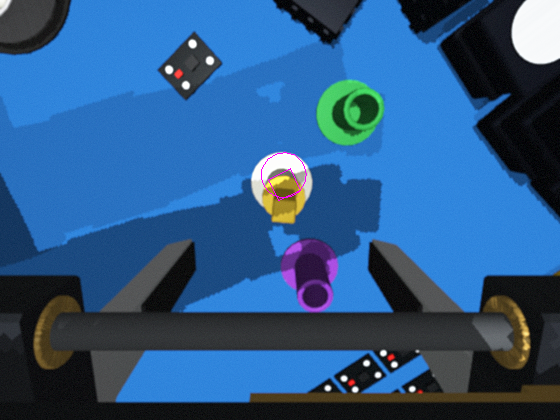

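The wrist view shows the rod handle at (285,205), nearly square to the fingers. My yellow mask picked up the gripper trim at (400,397) instead, so I'll refit with the mask limited to that spot.

```bash
sed -i 's/^n,l,s,c=.*/k=np.zeros_like(y);cv2.circle(k,(285,200),32,1,-1);m=(y*k).astype(float);print(m.sum())/; s/np.ones((25,25))/np.ones((5,5))/' w.py; python3 w.py pics/w2.png; python3 -c "
import cv2;a=cv2.imread('pics/w2.png')[140:250,215:355];cv2.imwrite('pics/w2c.png',cv2.resize(a,None,fx=5,fy=5,interpolation=cv2.INTER_CUBIC))"
```

```text
2.85 [ 0.5895 -0.1793  0.2594] [-179.99    0.     52.32] [-0.35  0.42  1.24  0.    1.49  0.3 ]
1537.0
rod [ 0.5918 -0.1821] 44.3 0.08
```

View pics/w2c.png

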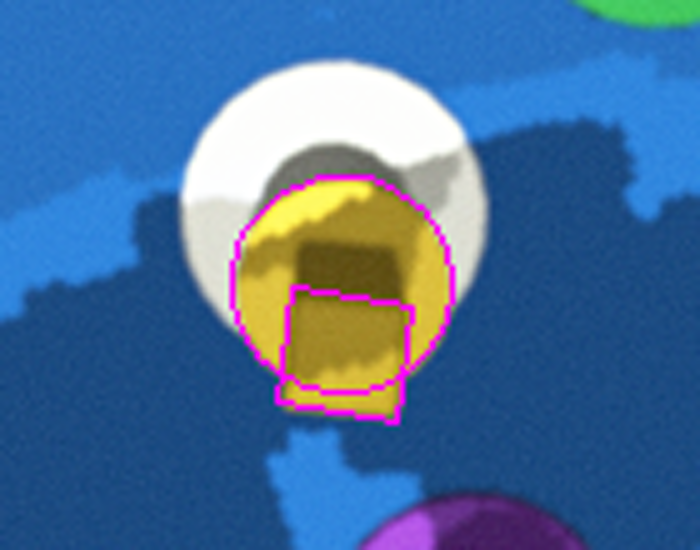

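Call:
step_arm:
  jaw: [0.06,0.06,0.06,0.06,0.06,0.06,0.06,0.06]
  slide:
    - [0,0.001,0.015]
    - [0,0.0015,0.04]
    - [0,0.0015,0.065]
    - [0,0.0015,0.09]
    - [0,0.0015,0.115]
    - [0,0.0015,0.135]
    - [0,0.0015,0.148]
    - [0,0.0015,0.148]
  spin: [3,6,6,6,6,6,6,6]

```text
t: 3.7
ee_pos: [0.5901, -0.18, 0.1099]
tcp_rot: [-3.139, 0.001, 0.807]
force: [-0.3, 0.5, 1.3]
opening: 0.641
gripper_force: 0.0
```

Call:
step_arm:
  jaw: [0.03,0.024,0.015,0.01,0.01,0.01,0.01,0.01]
  slide:
    - [0,0,0]
    - [0,0,0]
    - [0,0,0]
    - [0,0,0]
    - [0,0,0]
    - [0,0,0]
    - [0,0,0]
    - [0,0,0]
  spin: [0,0,0,0,0,0,0,0]
  newtons: 45

```text
t: 4.5
ee_pos: [0.5908, -0.1803, 0.1117]
tcp_rot: [3.141, -0.0, 0.807]
force: [0.1, 0.1, 2.7]
opening: 0.211
gripper_force: 45.0
```

Call:
step_arm:
  jaw: [0.01,0.01,0.01,0.01,0.01,0.01,0.01,0.01]
  slide:
    - [0,0,-0.008]
    - [0,0,-0.022]
    - [0,0,-0.04]
    - [0,0,-0.06]
    - [0,0,-0.08]
    - [0,0,-0.1]
    - [0,0,-0.115]
    - [0,0,-0.12]
  spin: [0,0,0,0,0,0,0,0]

```text
t: 5.3
ee_pos: [0.5912, -0.1804, 0.2342]
tcp_rot: [3.138, -0.001, 0.807]
force: [-0.9, -0.2, -0.6]
opening: 0.208
gripper_force: 45.0
```

```bash
python3 - <<'E'
from h import *
import json
o=get_obs();p=np.array(o["ee_pos"]);y=o["tcp_rot"][2];print(p,y,o["force"],o["opening"])
f=grab_frame("top")
C=np.array([.481,.190])
B=np.array([(117,236),(148,217),(179,242),(105,272),(146,258),(182,280),(142,295),(118,327),(157,331)])/3.2+[170,180]-.5
W=np.array([unproj(f,b,.02) for b in B]);D=W-C
print((D*1000).round())
for r in(.036,.04,.044):
  print(r,[(a,round(float(np.linalg.norm(D-r*np.array([np.cos(np.radians(a)),np.sin(np.radians(a))]),axis=1).min()*1000))) for a in range(-90,91,15)])
w=f["color"];g=w.max(2);cv2.imwrite("pics/pot0.png",cv2.resize(w[220:310,165:265],None,fx=6,fy=6,interpolation=cv2.INTER_CUBIC))
E
```

```text
[ 0.59116532 -0.18039533  0.23422688] 0.80711721571656 [-0.89162464 -0.23255083 -0.6273122 ] 0.20841399963336915
[[ 28.  15.]
 [ 40.  -6.]
 [ 23. -27.]
 [  4.  23.]
 [ 13.  -5.]
 [ -3. -29.]
 [-12.  -2.]
 [-34.  15.]
 [-37. -11.]]
0.036 [(-90, 8), (-75, 14), (-60, 6), (-45, 3), (-30, 12), (-15, 6), (0, 8), (15, 9), (30, 5), (45, 11), (60, 16), (75, 13), (90, 13)]
0.04 [(-90, 11), (-75, 16), (-60, 8), (-45, 6), (-30, 14), (-15, 4), (0, 6), (15, 12), (30, 9), (45, 13), (60, 20), (75, 17), (90, 17)]
0.044 [(-90, 15), (-75, 19), (-60, 11), (-45, 9), (-30, 16), (-15, 5), (0, 7), (15, 15), (30, 13), (45, 17), (60, 24), (75, 21), (90, 21)]
```

View pics/pot0.png

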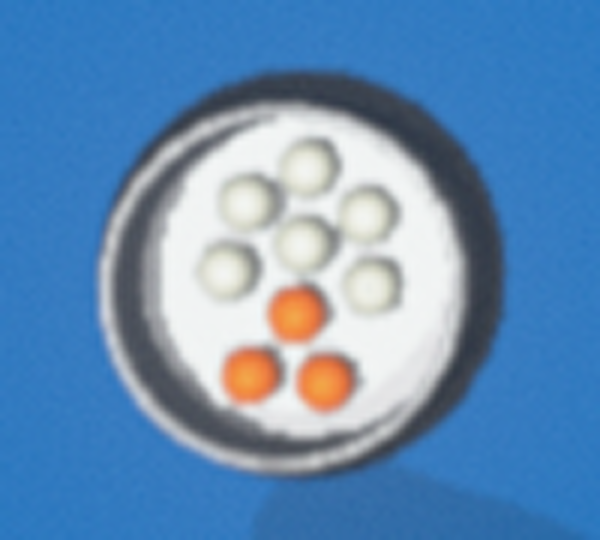

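The pot is centred at about (300,285) in the crop. The oranges are on the near side at (297,314), (250,375) and (325,381), and there is free floor on the far side between the grey beads. I'll carry the rod over there.

Call:
step_arm:
  jaw: [0.01,0.01,0.01,0.01,0.01,0.01,0.01,0.01]
  slide:
    - [0.016,-0.022,0]
    - [0.041,-0.056,0]
    - [0.071,-0.096,0]
    - [0.101,-0.137,0]
    - [0.131,-0.177,0]
    - [0.161,-0.217,0]
    - [0.187,-0.252,0]
    - [0.207,-0.279,0]
  spin: [0,0,0,0,0,0,0,0]

```text
t: 6.15
ee_pos: [0.5313, 0.1646, 0.2311]
tcp_rot: [-3.141, 0.0, 0.808]
force: [0.4, -0.1, -0.8]
opening: 0.205
gripper_force: 45.0
```

Call:
step_arm:
  jaw: [0.01,0.01,0.01,0.01,0.01,0.01,0.01,0.01]
  slide:
    - [0.015,-0.02,0]
    - [0.022,-0.03,0]
    - [0.023,-0.031,0.005]
    - [0.023,-0.031,0.015]
    - [0.023,-0.031,0.025]
    - [0.023,-0.031,0.032]
    - [0.023,-0.031,0.035]
    - [0.023,-0.031,0.035]
  spin: [0,0,0,0,0,0,0,0]

```text
t: 6.95
ee_pos: [0.5259, 0.1998, 0.1959]
tcp_rot: [-3.141, 0.001, 0.806]
force: [-0.0, 0.3, -1.4]
opening: 0.212
gripper_force: 45.0
```

```bash
python3 - <<'E'
from h import *
o=get_obs();p=np.array(o["ee_pos"]);y=o["tcp_rot"][2];print(o["t"],p,y,o["force"],o["opening"])
E
```

```text
6.95 [0.52586769 0.19984221 0.19592541] 0.8064726345575521 [-0.01443117  0.28702366 -1.40502726] 0.21162604269852997
```

Call:
step_arm:
  jaw: [0.01,0.01,0.01,0.01,0.01,0.01,0.01,0.01]
  slide:
    - [0,0,0.015]
    - [0,0,0.032]
    - [0,0,0.046]
    - [0,0,0.058]
    - [0,0,0.068]
    - [0,0,0.076]
    - [0,0,0.081]
    - [0,0,0.082]
  spin: [0,0,0,0,0,0,0,0]

```text
t: 7.75
ee_pos: [0.5258, 0.2002, 0.114]
tcp_rot: [-3.141, 0.0, 0.807]
force: [-0.3, -0.2, -1.3]
opening: 0.21
gripper_force: 45.0
```

```bash
cat > c.py <<'E'
from h import *
o=get_obs();p=np.array(o["ee_pos"]);y=o["tcp_rot"][2];print(o["t"],p,y,np.round(o["force"],1),o["opening"])
C=np.array([.481,.190]);c,s=np.cos(.807),np.sin(.807)
def w(a,r):a=np.radians(a);return C+r*np.array([np.cos(a),np.sin(a)])
A=[13+15*i for i in range(33)]
R=[.0455-min(i,4)/4*.0055 for i in range(33)]
P=[w(a,r) for a,r in zip(A,R)]
for k in range(4):
    print(k,[[round(float(d[0]*c+d[1]*s),3),round(float(d[0]*s-d[1]*c),3),0] for d in [P[8*k+j]-P[8*k] for j in range(1,9)]])
E
python3 c.py
```

```text
7.75 [0.5258008  0.20024692 0.11402812] 0.8070596879772207 [-0.3 -0.2 -1.3] 0.20986261859459815
0 [[0.004, -0.011, 0], [0.005, -0.023, 0], [0.002, -0.033, 0], [-0.002, -0.043, 0], [-0.008, -0.052, 0], [-0.016, -0.058, 0], [-0.026, -0.063, 0], [-0.036, -0.065, 0]]
1 [[-0.01, 0.001, 0], [-0.02, 0.004, 0], [-0.029, 0.01, 0], [-0.036, 0.018, 0], [-0.04, 0.027, 0], [-0.042, 0.038, 0], [-0.041, 0.048, 0], [-0.038, 0.058, 0]]
2 [[0.006, 0.009, 0], [0.014, 0.015, 0], [0.023, 0.02, 0], [0.033, 0.022, 0], [0.044, 0.021, 0], [0.054, 0.018, 0], [0.062, 0.012, 0], [0.069, 0.004, 0]]
3 [[0.005, -0.009, 0], [0.006, -0.02, 0], [0.006, -0.03, 0], [0.002, -0.04, 0], [-0.004, -0.049, 0], [-0.012, -0.055, 0], [-0.021, -0.06, 0], [-0.031, -0.062, 0]]
```

Call:
step_arm:
  jaw: [0.01,0.01,0.01,0.01,0.01,0.01,0.01,0.01]
  slide:
    - [0.004,-0.011,0]
    - [0.005,-0.023,0]
    - [0.002,-0.033,0]
    - [-0.002,-0.043,0]
    - [-0.008,-0.052,0]
    - [-0.016,-0.058,0]
    - [-0.026,-0.063,0]
    - [-0.036,-0.065,0]
  spin: [0,0,0,0,0,0,0,0]

```text
t: 8.55
ee_pos: [0.4531, 0.2189, 0.1145]
tcp_rot: [3.142, -0.0, 0.807]
force: [0.1, -1.0, -1.7]
opening: 0.212
gripper_force: 45.0
```

Call:
step_arm:
  jaw: [0.01,0.01,0.01,0.01,0.01,0.01,0.01,0.01]
  slide:
    - [-0.01,0.001,0]
    - [-0.02,0.004,0]
    - [-0.029,0.01,0]
    - [-0.036,0.018,0]
    - [-0.04,0.027,0]
    - [-0.042,0.038,0]
    - [-0.041,0.048,0]
    - [-0.038,0.058,0]
  spin: [0,0,0,0,0,0,0,0]

```text
t: 9.35
ee_pos: [0.4696, 0.1511, 0.114]
tcp_rot: [-3.14, 0.002, 0.807]
force: [-3.5, 2.5, 0.0]
opening: 0.211
gripper_force: 45.0
```

```bash
cat > b.py <<'E'
from h import *
import sys
f=grab_frame("top");b=grab_frame("scene")
hs=cv2.cvtColor(f["color"],cv2.COLOR_BGR2HSV)
hh=cv2.cvtColor(b["color"],cv2.COLOR_BGR2HSV)
og=((hs[...,0]<16)&(hs[...,1]>150)&(hs[...,2]>90)).astype(np.uint8);k=np.zeros_like(og);cv2.circle(k,(214,266),36,1,-1)
n,l,s,c=cv2.connectedComponentsWithStats(og*k)
for i in range(1,n):print("or",s[i,4],(1000*(unproj(f,c[i],.02)-[.481,.19])).round())
A=cv2.resize(f["color"][220:310,165:265],(400,360),interpolation=cv2.INTER_CUBIC)
B=cv2.resize(b["color"][150:240,248:348],(400,360),interpolation=cv2.INTER_CUBIC)
cv2.imwrite(sys.argv[1],np.hstack([A,B]))
E
python3 b.py pics/s1.png
```

```text
(no output)
```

View pics/s1.png

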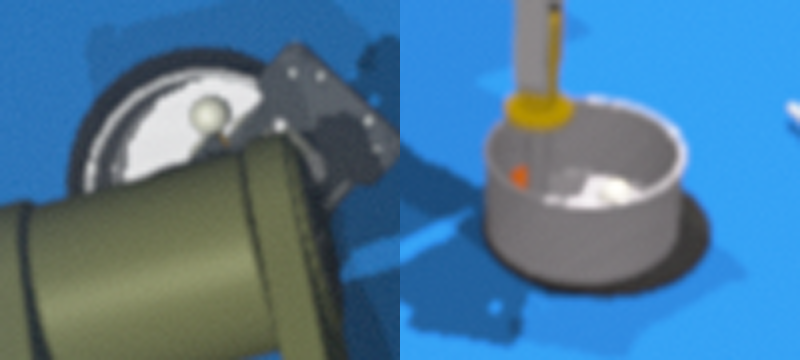

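The top view is mostly blocked by the arm. The scene view shows the rod inside the pot, beads moving around with it, and the pot still inside its pad. I'll continue.

Call:
step_arm:
  jaw: [0.01,0.01,0.01,0.01,0.01,0.01,0.01,0.01]
  slide:
    - [0.006,0.009,0]
    - [0.014,0.015,0]
    - [0.023,0.02,0]
    - [0.033,0.022,0]
    - [0.044,0.021,0]
    - [0.054,0.018,0]
    - [0.062,0.012,0]
    - [0.069,0.004,0]
  spin: [0,0,0,0,0,0,0,0]

```text
t: 10.25
ee_pos: [0.5202, 0.1994, 0.1143]
tcp_rot: [3.141, 0.001, 0.807]
force: [-1.6, -4.1, -0.7]
opening: 0.209
gripper_force: 45.0
```

Call:
step_arm:
  jaw: [0.01,0.01,0.01,0.01,0.01,0.01,0.01,0.01]
  slide:
    - [0.005,-0.009,0]
    - [0.006,-0.02,0]
    - [0.006,-0.03,0]
    - [0.002,-0.04,0]
    - [-0.004,-0.049,0]
    - [-0.012,-0.055,0]
    - [-0.021,-0.06,0]
    - [-0.031,-0.062,0]
  spin: [0,0,0,0,0,0,0,0]

```text
t: 11.05
ee_pos: [0.4529, 0.2191, 0.1144]
tcp_rot: [-3.141, -0.0, 0.807]
force: [-0.4, 0.3, -0.7]
opening: 0.213
gripper_force: 45.0
```

Call:
step_arm:
  jaw: [0.01,0.01,0.01,0.01,0.01,0.01,0.01,0.01]
  slide:
    - [-0.01,0.001,0]
    - [-0.02,0.004,0]
    - [-0.029,0.01,0]
    - [-0.036,0.018,0]
    - [-0.04,0.027,0]
    - [-0.042,0.038,0]
    - [-0.041,0.048,0]
    - [-0.038,0.058,0]
  spin: [0,0,0,0,0,0,0,0]

```text
t: 11.85
ee_pos: [0.4704, 0.1511, 0.1143]
tcp_rot: [-3.141, 0.0, 0.807]
force: [-1.5, 3.8, -0.7]
opening: 0.206
gripper_force: 45.0
```

Call:
step_arm:
  jaw: [0.01,0.01,0.01,0.01,0.01,0.01,0.01,0.01]
  slide:
    - [0.006,0.009,0]
    - [0.014,0.015,0]
    - [0.023,0.02,0]
    - [0.033,0.022,0]
    - [0.044,0.021,0]
    - [0.054,0.018,0]
    - [0.062,0.012,0]
    - [0.069,0.004,0]
  spin: [0,0,0,0,0,0,0,0]

```text
t: 12.65
ee_pos: [0.5205, 0.1998, 0.1145]
tcp_rot: [3.141, -0.001, 0.807]
force: [0.5, 0.9, -1.0]
opening: 0.213
gripper_force: 45.0
```

```bash
python3 b.py pics/s2.png
```

```text
(no output)
```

View pics/s2.png

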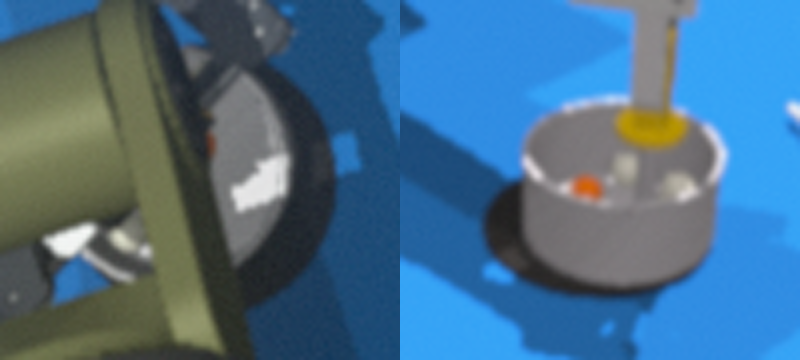

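The scene view shows the pot has slid about 15 mm towards the robot's left on its pad, because beads wedge between rod and wall at r = 40 mm. I'll keep stirring at a smaller radius so beads can pass outside the rod. After that I'll lift the tip above the beads and sweep it round the inner wall to centre the pot.

```bash
cat > c2.py <<'E'
from h import *
C=np.array([.481,.190]);c,s=np.cos(.807),np.sin(.807)
def gen(a0,da,Rs,zs=None):
    P=[C+r*np.array([np.cos(np.radians(a0+da*i)),np.sin(np.radians(a0+da*i))]) for i,r in enumerate(Rs)]
    zs=zs or [0]*len(Rs)
    for k in range((len(Rs)-1)//8):
        print([[round(float(d[0]*c+d[1]*s),4),round(float(d[0]*s-d[1]*c),4),round(zs[8*k+j]-zs[8*k],4)] for j in range(1,9) for d in [P[8*k+j]-P[8*k]]])
E
python3 - <<'E'
from c2 import *
gen(13,15,[.040-.012*min(i,8)/8 for i in range(33)])
E
```

```text
[[0.0031, -0.0099, 0], [0.0035, -0.0198, 0], [0.0013, -0.0292, 0], [-0.0031, -0.0372, 0], [-0.0092, -0.0436, 0], [-0.0165, -0.0479, 0], [-0.0242, -0.0499, 0], [-0.0319, -0.0499, 0]]
[[-0.0073, 0.0005, 0], [-0.0142, 0.003, 0], [-0.0202, 0.0071, 0], [-0.025, 0.0126, 0], [-0.0282, 0.0192, 0], [-0.0295, 0.0264, 0], [-0.029, 0.0337, 0], [-0.0266, 0.0406, 0]]
[[0.0041, 0.006, 0], [0.0097, 0.0108, 0], [0.0162, 0.014, 0], [0.0234, 0.0153, 0], [0.0307, 0.0148, 0], [0.0376, 0.0124, 0], [0.0436, 0.0083, 0], [0.0484, 0.0027, 0]]
[[0.0032, -0.0066, 0], [0.0045, -0.0138, 0], [0.004, -0.0211, 0], [0.0016, -0.028, 0], [-0.0025, -0.034, 0], [-0.0081, -0.0388, 0], [-0.0147, -0.0419, 0], [-0.0218, -0.0433, 0]]
```

Call:
step_arm:
  jaw: [0.01,0.01,0.01,0.01,0.01,0.01,0.01,0.01]
  slide:
    - [0.003,-0.01,0]
    - [0.0035,-0.02,0]
    - [0.001,-0.029,0]
    - [-0.003,-0.037,0]
    - [-0.009,-0.0435,0]
    - [-0.0165,-0.048,0]
    - [-0.024,-0.05,0]
    - [-0.032,-0.05,0]
  spin: [0,0,0,0,0,0,0,0]

```text
t: 13.55
ee_pos: [0.4622, 0.2098, 0.1149]
tcp_rot: [3.14, -0.002, 0.807]
force: [3.9, -0.5, -1.1]
opening: 0.211
gripper_force: 45.0
```

Call:
step_arm:
  jaw: [0.01,0.01,0.01,0.01,0.01,0.01,0.01,0.01]
  slide:
    - [-0.0075,0.0005,0]
    - [-0.014,0.003,0]
    - [-0.02,0.007,0]
    - [-0.025,0.0125,0]
    - [-0.028,0.019,0]
    - [-0.0295,0.0265,0]
    - [-0.029,0.0335,0]
    - [-0.0265,0.0405,0]
  spin: [0,0,0,0,0,0,0,0]

```text
t: 14.35
ee_pos: [0.4732, 0.1629, 0.1143]
tcp_rot: [-3.141, 0.0, 0.807]
force: [1.0, 5.1, -0.4]
opening: 0.214
gripper_force: 45.0
```

Call:
step_arm:
  jaw: [0.01,0.01,0.01,0.01,0.01,0.01,0.01,0.01]
  slide:
    - [0.004,0.006,0]
    - [0.0095,0.011,0]
    - [0.016,0.014,0]
    - [0.0235,0.0155,0]
    - [0.0305,0.015,0]
    - [0.0375,0.0125,0]
    - [0.0435,0.0085,0]
    - [0.0485,0.0025,0]
  spin: [0,0,0,0,0,0,0,0]

```text
t: 15.15
ee_pos: [0.5083, 0.1971, 0.1144]
tcp_rot: [-3.142, 0.0, 0.807]
force: [-0.0, -0.4, -2.0]
opening: 0.21
gripper_force: 45.0
```

```bash
cat > pf.py <<'E'
from h import *
import sys
# pot position from the scene camera: darker-than-blue grey body silhouette, pad fixed
b=grab_frame("scene");h=cv2.cvtColor(b["color"],cv2.COLOR_BGR2HSV)
g=(h[...,1]<80);k=np.zeros_like(h[...,0]);cv2.circle(k,(300,192),34,1,-1)
m=(g&(k>0)).astype(np.uint8)
pts=np.argwhere(m)[:,::-1]
# use lower outer body: per-row extremes below the rim
rows_=[(v,pts[pts[:,1]==v][:,0].min(),pts[pts[:,1]==v][:,0].max()) for v in range(196,210)]
print([tuple(int(x) for x in r) for r in rows_])
def model(x):
    s=sil(b,[disc(.062,.004,.064)],(x[0],x[1],0))>.5
    return s
obs=np.array(rows_)
def cost(x):
    s=model(x);e=0
    for v,a,c in obs:
        q=np.flatnonzero(s[v]);e+=np.sum((np.clip([q.min()-a,q.max()-c],-4,4))**2) if len(q) else 50
    bot=max(np.flatnonzero(m[:,295:303].any(1)));e+=5*(np.flatnonzero(s[:,295:303].any(1)).max()-bot)**2
    return e
best=min(((cost((.481+i*.002,.19+j*.002)),i*2,j*2) for i in range(-10,11) for j in range(-10,11)))
print("pot offset mm (dx,dy) cost",best)
cv2.imwrite(sys.argv[1],cv2.resize(b["color"][150:240,248:348],(400,360),interpolation=cv2.INTER_CUBIC))
E
python3 pf.py pics/s3.png
```

```text
[(196, 274, 321), (197, 274, 321), (198, 273, 321), (199, 273, 321), (200, 272, 321), (201, 272, 322), (202, 271, 322), (203, 270, 323), (204, 270, 323), (205, 270, 323), (206, 270, 324), (207, 270, 324), (208, 270, 324), (209, 271, 324)]
pot offset mm (dx,dy) cost (np.int64(119), 16, -6)
```

View pics/s3.png

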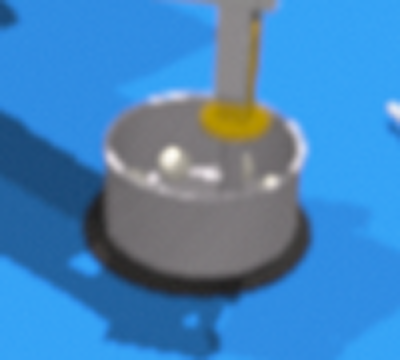

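Viewing the scene crop, the pot (columns 105–305) now sits nearly centred on its pad (85–310), and about three turns are done. Next I'll raise the tip above the beads and do the centring sweep.

```bash
python3 - <<'E'
from c2 import *
R=[.028]*4+[.028+.0225*i/20 for i in range(1,21)]+[.0505]*24+[.047]
Z=[-.026*min(i,3)/3 for i in range(49)]
P=[0]*4
import numpy as np
# angle fixed for first 3 rows while lifting
C=np.array([.481,.190]);c,s=np.cos(.807),np.sin(.807)
ang=[13+15*max(0,i-3) for i in range(49)]
pts=[C+r*np.array([np.cos(np.radians(a)),np.sin(np.radians(a))]) for r,a in zip(R,ang)]
for k in range(6):
    print([[round(float(d[0]*c+d[1]*s),3),round(float(d[0]*s-d[1]*c),3),round(Z[8*k+j]-Z[8*k],3)] for j in range(1,9) for d in [pts[8*k+j]-pts[8*k]]])
E
```

```text
[[0.0, 0.0, -0.009], [0.0, 0.0, -0.017], [0.0, 0.0, -0.026], [0.004, -0.006, -0.026], [0.007, -0.014, -0.026], [0.007, -0.022, -0.026], [0.006, -0.03, -0.026], [0.002, -0.038, -0.026]]
[[-0.006, -0.007, 0.0], [-0.014, -0.012, 0.0], [-0.023, -0.015, 0.0], [-0.033, -0.015, 0.0], [-0.043, -0.013, 0.0], [-0.052, -0.008, 0.0], [-0.06, -0.0, 0.0], [-0.066, 0.009, 0.0]]
[[-0.003, 0.011, 0.0], [-0.003, 0.022, 0.0], [-0.001, 0.034, 0.0], [0.005, 0.045, 0.0], [0.014, 0.054, 0.0], [0.025, 0.06, 0.0], [0.038, 0.064, 0.0], [0.051, 0.063, 0.0]]
[[0.012, -0.004, 0.0], [0.023, -0.012, 0.0], [0.032, -0.022, 0.0], [0.038, -0.034, 0.0], [0.04, -0.047, 0.0], [0.039, -0.06, 0.0], [0.035, -0.072, 0.0], [0.027, -0.083, 0.0]]
[[-0.01, -0.009, 0.0], [-0.022, -0.014, 0.0], [-0.035, -0.017, 0.0], [-0.048, -0.016, 0.0], [-0.06, -0.011, 0.0], [-0.071, -0.004, 0.0], [-0.08, 0.006, 0.0], [-0.086, 0.018, 0.0]]
[[-0.002, 0.013, 0.0], [-0.001, 0.026, 0.0], [0.003, 0.039, 0.0], [0.01, 0.049, 0.0], [0.02, 0.058, 0.0], [0.032, 0.064, 0.0], [0.045, 0.066, 0.0], [0.058, 0.062, 0.0]]
```

Call:
step_arm:
  jaw: [0.01,0.01,0.01,0.01,0.01,0.01,0.01,0.01]
  slide:
    - [0,0,-0.009]
    - [0,0,-0.017]
    - [0,0,-0.026]
    - [0.004,-0.006,-0.026]
    - [0.007,-0.014,-0.026]
    - [0.007,-0.022,-0.026]
    - [0.006,-0.03,-0.026]
    - [0.002,-0.038,-0.026]
  spin: [0,0,0,0,0,0,0,0]

```text
t: 16.0
ee_pos: [0.4814, 0.2246, 0.1401]
tcp_rot: [-3.141, 0.0, 0.808]
force: [0.1, -0.2, -0.8]
opening: 0.209
gripper_force: 45.0
```

Call:
step_arm:
  jaw: [0.01,0.01,0.01,0.01,0.01,0.01,0.01,0.01]
  slide:
    - [-0.006,-0.007,0]
    - [-0.014,-0.012,0]
    - [-0.023,-0.015,0]
    - [-0.033,-0.015,0]
    - [-0.043,-0.013,0]
    - [-0.052,-0.008,0]
    - [-0.06,0,0]
    - [-0.066,0.009,0]
  spin: [0,0,0,0,0,0,0,0]

```text
t: 16.8
ee_pos: [0.4432, 0.169, 0.1405]
tcp_rot: [3.141, -0.0, 0.807]
force: [-0.3, 0.6, -0.5]
opening: 0.21
gripper_force: 45.0
```

Call:
step_arm:
  jaw: [0.01,0.01,0.01,0.01,0.01,0.01,0.01,0.01]
  slide:
    - [-0.003,0.011,0]
    - [-0.003,0.022,0]
    - [-0.001,0.034,0]
    - [0.005,0.045,0]
    - [0.014,0.054,0]
    - [0.025,0.06,0]
    - [0.038,0.064,0]
    - [0.051,0.063,0]
  spin: [0,0,0,0,0,0,0,0]

```text
t: 17.6
ee_pos: [0.5249, 0.1634, 0.1399]
tcp_rot: [-3.141, 0.001, 0.806]
force: [-1.6, -0.1, -2.0]
opening: 0.209
gripper_force: 45.0
```

Call:
step_arm:
  jaw: [0.01,0.01,0.01,0.01,0.01,0.01,0.01,0.01]
  slide:
    - [0.012,-0.004,0]
    - [0.023,-0.012,0]
    - [0.032,-0.022,0]
    - [0.038,-0.034,0]
    - [0.04,-0.047,0]
    - [0.039,-0.06,0]
    - [0.035,-0.072,0]
    - [0.027,-0.083,0]
  spin: [0,0,0,0,0,0,0,0]

```text
t: 18.4
ee_pos: [0.4814, 0.2409, 0.1405]
tcp_rot: [3.142, -0.0, 0.808]
force: [0.6, -0.1, -1.7]
opening: 0.211
gripper_force: 45.0
```

Call:
step_arm:
  jaw: [0.01,0.01,0.01,0.01,0.01,0.01,0.01,0.01]
  slide:
    - [-0.01,-0.009,0]
    - [-0.022,-0.014,0]
    - [-0.035,-0.017,0]
    - [-0.048,-0.016,0]
    - [-0.06,-0.011,0]
    - [-0.071,-0.004,0]
    - [-0.08,0.006,0]
    - [-0.086,0.018,0]
  spin: [0,0,0,0,0,0,0,0]

```text
t: 19.2
ee_pos: [0.4363, 0.1649, 0.1407]
tcp_rot: [-3.142, -0.001, 0.807]
force: [1.1, 3.4, -0.7]
opening: 0.214
gripper_force: 45.0
```

Call:
step_arm:
  jaw: [0.01,0.01,0.01,0.01,0.01,0.01,0.01,0.01]
  slide:
    - [-0.002,0.013,0]
    - [-0.001,0.026,0]
    - [0.003,0.039,0]
    - [0.01,0.049,0]
    - [0.02,0.058,0]
    - [0.032,0.064,0]
    - [0.045,0.066,0]
    - [0.058,0.062,0]
  spin: [0,0,0,0,0,0,0,0]

```text
t: 20.0
ee_pos: [0.5222, 0.1649, 0.14]
tcp_rot: [3.142, 0.001, 0.806]
force: [0.5, -0.1, -0.9]
opening: 0.212
gripper_force: 45.0
```

```bash
python3 - <<'E'
from h import *
o=get_obs();p=np.array(o["ee_pos"]);print(o["t"],p,o["tcp_rot"])
c,s=np.cos(.807),np.sin(.807)
for q in((.481,.190),(.5911,-.1803)):
  d=np.array(q)-p[:2];print(q,(d[0]*c+d[1]*s).round(4),(d[0]*s-d[1]*c).round(4))
E
```

```text
20.0 [0.52220865 0.16490674 0.1400373 ] [3.14150078e+00 5.63105935e-04 8.06381448e-01]
(0.481, 0.19) -0.0104 -0.0471
(0.5911, -0.1803) -0.2017 0.2885
```

Call:
step_arm:
  jaw: [0.01,0.01,0.01,0.01,0.01,0.01,0.01,0.01]
  slide:
    - [-0.002,-0.006,-0.008]
    - [-0.002,-0.008,-0.022]
    - [-0.002,-0.008,-0.04]
    - [-0.002,-0.008,-0.06]
    - [-0.005,0.0,-0.078]
    - [-0.02,0.022,-0.09]
    - [-0.04,0.05,-0.094]
    - [-0.065,0.088,-0.094]
  spin: [0,0,0,0,0,0,0,0]

```text
t: 20.8
ee_pos: [0.5394, 0.0566, 0.2369]
tcp_rot: [3.14, -0.002, 0.809]
force: [1.6, 0.1, -1.1]
opening: 0.209
gripper_force: 45.0
```

Call:
step_arm:
  jaw: [0.01,0.01,0.01,0.01,0.01,0.01,0.01,0.01]
  slide:
    - [-0.025,0.036,0]
    - [-0.05,0.073,0]
    - [-0.075,0.11,0]
    - [-0.1,0.146,0]
    - [-0.118,0.173,0]
    - [-0.13,0.19,0]
    - [-0.1365,0.2,0]
    - [-0.1365,0.2005,0]
  spin: [0,0,0,0,0,0,0,0]

```text
t: 21.6
ee_pos: [0.59, -0.1807, 0.2347]
tcp_rot: [3.141, -0.0, 0.806]
force: [-0.4, -0.1, -1.1]
opening: 0.211
gripper_force: 45.0
```

```bash
cat > l.py <<'E'
from h import *
from scipy.spatial.distance import pdist
o=get_obs();print(o["t"],np.round(o["ee_pos"],4),np.round(o["tcp_rot"],3))
f=grab_frame("top");hs=cv2.cvtColor(f["color"],cv2.COLOR_BGR2HSV)
blue=(hs[...,0]>95)&(hs[...,0]<125)&(hs[...,1]>120)
k=np.zeros_like(hs[...,0]);cv2.circle(k,(214,266),45,1,-1)
pm=((~blue|(hs[...,2]<60))&(k>0)).astype(float)
r=fit((f,),(pm,),[disc(.075,0,.004),disc(.062,.004,.064)],(.481,.19),False);print("pad+pot",r.x.round(4),round(r.fun,3))
# pot alone: pad fixed at start fit
def cost(x):
    m=np.maximum(sil(f,[disc(.075,0,.004)],(.4809,.1898,0)),sil(f,[disc(.062,.004,.064)],(x[0],x[1],0)));return np.abs(m-pm).sum()
b=min((round(cost((.481+i*.001,.19+j*.001)),1),i,j) for i in range(-14,15) for j in range(-14,15));print("pot offset mm",b)
og=((hs[...,0]<16)&(hs[...,1]>150)&(hs[...,2]>90)).astype(np.uint8)
n,l,s,c=cv2.connectedComponentsWithStats(og*(k>0));P=[]
for i in range(1,n):
    w=1000*(unproj(f,c[i],.02)-[.481,.19]);print("or",s[i],w.round())
    P.append(w)
print("dist",pdist(P).round() if len(P)>1 else None)
cv2.imwrite("pics/last.png",np.hstack([cv2.resize(f["color"][220:310,165:265],(500,450),interpolation=cv2.INTER_CUBIC)]))
E
python3 l.py
```

```text
21.6 [ 0.59   -0.1807  0.2347] [ 3.141 -0.     0.806]
pad+pot [0.4809 0.1898] 0.031
pot offset mm (np.float64(108.7), 0, 1)
or [204 241   8   8  52] [46. 12.]
or [212 258   8   8  47] [10. -5.]
or [231 265   8   7  45] [ -5. -47.]
dist [40. 79. 45.]
```

The pot is back within about 1 mm of centre and the orange beads are 40, 45 and 79 mm apart. Time to hang the rod.

Call:
step_arm:
  jaw: [0.01,0.01,0.01,0.01,0.01,0.01,0.01,0.01]
  slide:
    - [0.001,0.0005,0.005]
    - [0.001,0.0005,0.02]
    - [0.001,0.0005,0.04]
    - [0.001,0.0005,0.06]
    - [0.001,0.0005,0.08]
    - [0.001,0.0005,0.1]
    - [0.001,0.0005,0.113]
    - [0.001,0.0005,0.118]
  spin: [0,0,0,0,0,0,0,0]

```text
t: 22.45
ee_pos: [0.5907, -0.1789, 0.1152]
tcp_rot: [-3.14, 0.001, 0.808]
force: [-0.5, 0.3, -1.4]
opening: 0.212
gripper_force: 45.0
```

Call:
step_arm:
  jaw: [0.01,0.01,0.01,0.01,0.01,0.01,0.01,0.01]
  slide:
    - [0,0,0.001]
    - [0,0,0.002]
    - [0,0,0.003]
    - [0,0,0.004]
    - [0,0,0.0045]
    - [0,0,0.0045]
    - [0,0,0.0045]
    - [0,0,0.0045]
  spin: [0,0,0,0,0,0,0,0]

```text
t: 23.25
ee_pos: [0.5911, -0.1799, 0.112]
tcp_rot: [3.142, -0.0, 0.807]
force: [-0.3, -0.6, -0.9]
opening: 0.212
gripper_force: 45.0
```

Call:
step_arm:
  jaw: [0.01,0.01,0.01,0.01,0.01,0.01,0.01,0.01]
  slide:
    - [0,0,0.0003]
    - [0,0,0.0006]
    - [0,0,0.0008]
    - [0,0,0.0008]
    - [0,0,0.0008]
    - [0,0,0.0008]
    - [0,0,0.0008]
    - [0,0,0.0008]
  spin: [0,0,0,0,0,0,0,0]

```text
t: 24.05
ee_pos: [0.5911, -0.1799, 0.1117]
tcp_rot: [3.141, -0.0, 0.807]
force: [-3.0, 1.0, 6.5]
opening: 0.209
gripper_force: 45.0
```

Call:
step_arm:
  jaw: [0.022,0.024,0.028,0.035,0.045,0.06,0.06,0.06]
  slide:
    - [0,0,0]
    - [0,0,0]
    - [0,0,0]
    - [0,0,0]
    - [0,0,0]
    - [0,0,0]
    - [0,0,0]
    - [0,0,0]
  spin: [0,0,0,0,0,0,0,0]

```text
t: 24.85
ee_pos: [0.5911, -0.1799, 0.1111]
tcp_rot: [3.142, -0.0, 0.807]
force: [0.3, 0.6, 0.5]
opening: 0.634
gripper_force: 0.0
```

Call:
step_arm:
  jaw: [0.06,0.06,0.06,0.06,0.06,0.06,0.06,0.06]
  slide:
    - [0,0,-0.008]
    - [0,0,-0.025]
    - [0,0,-0.045]
    - [0,0,-0.07]
    - [0,0,-0.1]
    - [0,0,-0.13]
    - [0,0,-0.15]
    - [0,0,-0.155]
  spin: [0,0,0,0,0,0,0,0]

```text
t: 25.65
ee_pos: [0.5916, -0.1801, 0.2693]
tcp_rot: [3.138, -0.002, 0.807]
force: [0.3, 0.4, 0.1]
opening: 0.638
gripper_force: 0.0
```

```bash
python3 l.py; sed 's/pics\/ov.png/pics\/x.png/' m.py > m2.py; python3 m2.py | grep -E "rod|stand|or"; sed -i 's/(.59,-.179))/(.591,-.180))/' w.py; python3 w.py pics/w3.png; python3 -c "
import cv2,numpy as np
a=cv2.imread('pics/last.png');b=cv2.imread('pics/w3.png')
cv2.imwrite('pics/fin.png',np.hstack([cv2.resize(a,(400,360)),cv2.resize(b[120:300,185:385],(400,360))]))"
```

```text
25.65 [ 0.5916 -0.1801  0.2693] [ 3.138e+00 -2.000e-03  8.070e-01]
pad+pot [0.481  0.1902] 0.032
pot offset mm (np.float64(112.2), 0, 1)
or [204 241   8   8  52] [46. 12.]
or [212 258   8   8  47] [10. -5.]
or [231 265   8   7  44] [ -5. -47.]
dist [40. 79. 45.]
stand guess [ 0.59092595 -0.18295954] [np.float64(228.0), np.float64(558.0)]
rod [ 0.5915 -0.1778] 73.8 0.909
rod [ 0.5934 -0.175 ] 60.0 0.76
rod [ 0.5884 -0.1778] 76.9 0.128
stand [ 0.5913 -0.1765] 0.541
or 53 [207.1 244.8] [0.527 0.202]
or 48 [215.4 261.2] [0.491 0.185]
or 45 [234.9 268. ] [0.476 0.143]
25.8 [ 0.5909 -0.1798  0.2654] [-1.7996e+02  2.0000e-02  4.6240e+01] [-0.35  0.42  1.22 -0.    1.5   0.41]
1479.0
rod [ 0.5917 -0.1814] 46.2 0.081
```

View pics/fin.png

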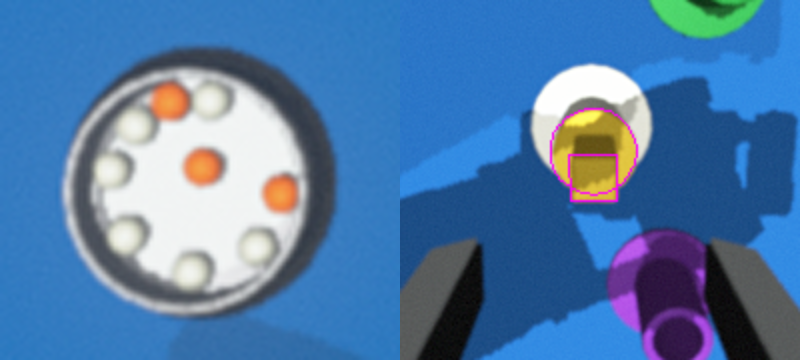

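The final pictures show all nine beads in the centred pot, with the oranges apart at (170,102), (204,166) and (281,193). The rod is upright and seated in the white stand, matching the seated model at (594,150). I'll hand the job in.

```bash
python3 -c "
from bench import *
print(close_job())"
```

```text
the job is handed in; nothing more can be done
None
```

Job handed in at about 26 s: about three anticlockwise turns stirred from the far side (two at 40 mm radius, the third narrowing to 28 mm), orange beads now 40, 45 and 79 mm apart, all nine beads in the pot, and the rod back upright on its collar; the pot slid about 15 mm on its pad during the stir and I pushed it back to within about 1 mm of the middle with the rod.

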